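# Tuck the metal flashing under the lapped slate

### The job

Clear the roof-edge sample board by hanging the green basket by its handle on the yellow hook, and let go of it. Then pick up the bright metal flashing strip and slide its flat leading edge about 30 mm under the dark slate, along the strip's whole length, without lifting the slate. Press the strip down flat on the board with about 10 N and finish while still holding it pressed; leave all the other things where they are.

Things in the scene. Friction and masses are not known exactly. Their poses are not given: they have to be found in the camera images.
- board: Plywood board 300 (x) x 250 (y) x 12 mm, fixed flat on the table, turned up to 0.2 rad. Origin: centre of its underside; x points away from the robot, z up; top at z = 12 mm. The slate covers x = 30 to 138, y = -100 to 100 mm; the slot under it is 10 mm high, open in front and at the sides, 80 mm deep to a batten. A 20 mm high bar ends the far side; in front only the basket stands on it.
- slate_edge (a point): Middle of the lower front edge of the dark grey slate (108 x 200 x 8 mm, 0.48 kg): 10 mm above the board's top. x points along the board under the slate, away from the robot; y along the edge; z up.
- slate (a joint): Hinge of the slate along its far edge, rad: 0 lying down (level), grows as its front edge is lifted (0.01 rad = 1 mm at the front edge). Only its own weight holds it down: about 2.4 N up at the front edge lifts it.
- flashing: Bright aluminium strip of L section, 0.2 kg, on the table on the side without the hook. Flat leg 90 (x) x 140 (y) x 4 mm. On its near edge (x = -45 to -37 mm) a stiff upstand 8 mm thick, 40 mm tall from the underside, 140 mm long, to be gripped from above. Origin: centre of the leg's underside; x points from the upstand to the free leading edge (x = 45 mm); z up.
- flashing_edge_left (a point): Lower corner of the flashing's leading edge, at x = 45, y = 70, z = 0 mm in the flashing's frame.
- flashing_edge_right (a point): Lower corner of the flashing's leading edge, at x = 45, y = -70, z = 0 mm in the flashing's frame.
- basket: Green basket, 0.22 kg, on the board before the slate: 90 (x) x 130 (y) x 55 mm tall, stone chips fixed inside. Rigid handle: a level bar along y, section 10 x 10 mm, centre 130 mm above the underside, on uprights at y = +-60 mm; opening below it 114 wide, 70 mm high. Origin: centre of its underside, z up. Grip the bar some 38 mm off its middle and thread the loop onto the hook from its tip.
- hook: Fixed hook stand left or right of the board: base 120 x 120 x 10 mm, post 18 mm square at x = 40 mm, and at its top a yellow strap hook 20 mm wide (y) pointing to -x. Origin: centre of the base's underside; x points away from the robot, turned up to 0.25 rad. Nothing stands above the hook.
- hook_seat (a point): Seat of the hook: middle of the strap's level upper face, at x = -46, z = 220 mm in the hook's frame. The basket's bar, laid across the strap (along the hook's y), sits here between the upturned lip at the tip (29 mm nearer the robot, 18 mm high) and a 10 mm high stop (26 mm farther back).
- cleaner: closed red cleaner bottle, 66 mm across, 200 mm tall, standing beyond the board to the left; origin centre of its underside. Bystander.
- wash_bottle: white wash bottle with a bent spout, 72 mm across, 208 mm tall, beyond the board to the right; origin centre of its underside. Bystander.
- granite: grey granite sample block 50 x 50 x 30 mm, near the robot on its left; origin centre of its underside. Bystander.
- marble: pale marble sample block 50 x 50 x 25 mm, near the robot on its right; origin centre of its underside. Bystander.
- knife: red closed utility knife, 150 x 26 x 20 mm, lying on the left; origin centre of its underside. Bystander.
- brush: flat hand brush with a wooden handle, 200 mm long (x), 42 mm wide, 20 mm thick, lying on the right; origin at the middle of its length, on the table. Bystander.

How it is judged:
By the outcome, as a careful person would: the job done as asked, in the order asked, and still so for the second after the job is handed in, while the arm keeps its last pose, push and grip.
It also fails if it takes over 66 s, if anything falls off the work surface, if the arm or the gripper's body presses on something with over 40 N, if the wrist force passes 120 N, or if a joint passes its speed limit or range.

### The arm

A 7-joint arm with a two-finger parallel gripper is mounted at the origin on the work surface. World frame = base frame: x ahead of the robot, y to its left, z up, the work surface at z = 0. Lengths are in m, angles in rad, forces in N, time in s.
With the tool pointing down it reaches from about 0.4 to 0.85 m from the base axis. Payload 6.9 kg.
Tool frame: the origin (TCP) lies at the very end of the fingers, on their centre line; the grasp point (between the pads) lies robot.tcp_to_grasp behind it (robot.tcp_to_grasp is the distance from the TCP to the grasp point, in m); z points along the fingers, y is the line along which they close (so a half turn about z gives the same grasp; the last joint's range is limited). The gripper opens to 85 mm and grips with 20 to 120 N. Pads are 22 mm wide; open, the fingers measure 114 mm over their backs; the gripper's body (76 mm by 85 mm) begins 54 mm behind the grasp point. The pads swing forward as they close: fully open they stand 13 mm farther back than shut.
Start: joints at [-1.133, 0.507, -0.238, 1.5, 0.126, 1.149, -0.155], TCP at [0.204, 0.591, 0.231] pointing down, gripper open.
Joint ranges: [-3.08, 3.08], [-0.24, 2.05], [-1.43, 1.35], [0, 2.5], [-1.52, 4.66], [0.17, 1.96], [-2.89, 2.89]. Speed limits (rad/s): [2.39, 2.39, 3.14, 3.14, 3.14, 3.14, 3.14].

### API

Orientations are given as a unit quaternion [x, y, z, w].
In Python, from rig import robot gives the robot as it stands. The module is installed in compiled form; this text tells all that it offers.
- The arm moves only by the tool send_rows, never from a script. Its argument "targets" is a list of rows, each an object with "travel": the shift along the world's x, y, z in cm, a list of three; "angular": the turn, a rotation vector about the world's x, y, z in degrees, a list of three; "jaw": the finger opening in cm, from 0 to 8.54. A call has 1 to 12 rows; each row is the pose to reach, as a shift and turn from the pose commanded when the call began; what a row does not reach only later rows make up. A row lasts 1/12 s, in which the tool goes at most 41.7 mm and 7.16 degrees, less where a joint would pass 70% of its speed; a pose out of reach is approached as far as the arm can. A call with a gripper value outside its range is refused whole. The fingers move at their own pace and stop on an object; "squeeze" is the grip in N (left out, the last holds). Time passes only in rows, so rows that repeat a pose let the fingers close. It gives the time, the measured TCP pose, the force, the opening and the grip force at its end, in the units of the state.
- robot.get_obs(): the state, without advancing time (a new reading comes with each control period).
- robot.capture(name): name is "scene" or "top"; returns the picture (420x560x3 uint8, red, green, blue); there is no depth.
- robot.calibration(name): a dict with "fx", "fy", "cx", "cy" (pixels), "k1" (the pictures are not rectified: a ray, as slopes to the right and down, at radius r is drawn at 1 + k1 r^2 times it, then the intrinsics apply), "rvec" (rotation vector, rad) and "tvec" (3), from world to camera coordinates, as OpenCV has them. Camera axes: x right, y down, z forward; pixel columns grow to the right and rows downward; lengths in m; the calibration is good to about 2 mm. A picture is of the moment at which its call begins. calibration takes no time and is no camera call.
- robot.job_done(): hands the job in; it is judged then, once.
Trained networks look in the newest picture that a camera, given by its name, has taken for a name from the list of things; names that differ only in an ending like _2 or _b are one class to them, and where a whole thing is asked for, a point or a joint stands for the part that bears it (a point fixed in the world has none). Each returns a list of dicts, best first, with "confidence" (0 to 1); they miss things now and then, are a little off and sometimes report something else, mostly with a low value. They report only what shows in the picture. A call takes as long as a camera call.
- robot.regions_of(camera, label): "pixels" (420x560 bool, what is visible of it) and "extent" ([left, top, right, bottom] in pixels, round what is visible of it).
- robot.place_of(camera, label): "pixel" ([column, row] in pixels: a listed point, or the origin of a listed thing).
The state is a dict: "time_s": time; "joint_positions": joint angles; "dq": joint speeds; "effort": joint torques, N m; "tool_pos": TCP position; "tcp_rot": TCP orientation; "force": force on the tool from outside, world axes, zero at the start; "wrist_torque": the same for the moment, N m; "gripper_width": finger opening in m; "finger_force": force on a finger pad.
Only numpy, scipy, OpenCV 4.12 (cv2) and the standard library are available. Lean on these libraries where they do the work, as an engineer would, in place of code of your own. Each camera call takes 0.05 s, during which the arm holds its last target. There are 200 camera calls.

## Working session

There is one attempt and no reset: what is moved stays moved. The work goes in short steps, Python scripts to look and compute and a tool call to move; the robot and the scene stay as the last step left them, time stands still between calls to the robot, and variables do not carry over. Pictures are saved under pics/ and viewed, at most 10 in all, crops included, and the job is handed in when it is done.

Besides the shell and the picture viewer there is one more tool, called after "Request:" by a JSON object that holds its "method" and its "body", one argument or row to a line. send_rows: Moves the arm, as the interface text tells. Its arguments: {"type":"object","properties":{"targets":{"type":"array"},"squeeze":{"type":"number"}},"required":["targets"]}

```bash
mkdir -p pics; cat > h.py <<'E'
import numpy as np, cv2
from rig import robot
from scipy.spatial.transform import Rotation as R
def cal(n):
    c=robot.calibration(n); return c,R.from_rotvec(np.array(c["rvec"]).ravel()).as_matrix(),np.array(c["tvec"]).ravel()
def ray(n,px):
    c,Rm,t=cal(n); d=np.array([(px[0]-c["cx"])/c["fx"],(px[1]-c["cy"])/c["fy"]]); s=d.copy()
    for _ in range(20): s=d/(1+c["k1"]*(s@s))
    v=Rm.T@np.array([s[0],s[1],1]); return -Rm.T@t,v
def onz(n,px,z):
    o,v=ray(n,px); return o+v*(z-o[2])/v[2]
def proj(n,P):
    c,Rm,t=cal(n); q=np.atleast_2d(P)@Rm.T+t; s=q[:,:2]/q[:,2:]; s=s*(1+c["k1"]*(s**2).sum(1,keepdims=True))
    return s*[c["fx"],c["fy"]]+[c["cx"],c["cy"]]
def save(n,f):
    im=robot.capture(n); cv2.imwrite("pics/"+f,im[:,:,::-1]); return im
E
python3 - <<'E'
from h import *
np.set_printoptions(precision=4,suppress=True)
for n in("scene","top"):
    save(n,n+"0.png"); print(n,"cam",ray(n,(280,210)))
    for l,z in [("board",0),("slate_edge",.022),("flashing",0),("flashing_edge_left",0),("flashing_edge_right",0),("basket",.012),("hook",0),("hook_seat",.22),("granite",0),("marble",0),("knife",0),("brush",0),("cleaner",0),("wash_bottle",0)]:
        for d in robot.place_of(n,l)[:2]: print(l,round(d["confidence"],2),np.round(d["pixel"],1),onz(n,d["pixel"],z)[:2])
print(robot.get_obs(),robot.tcp_to_grasp)
E
```

```text
scene cam (array([1.7484, 0.3627, 1.0441]), array([-0.7811, -0.2509, -0.5719]))
board 0.97 [281.9 246.1] [ 0.5438 -0.0207]
board 0.17 [209.9 240.2] [ 0.5826 -0.2941]
slate_edge 0.69 [360.5 227.1] [0.3821 0.2451]
slate_edge 0.61 [284.8 246.3] [ 0.5675 -0.0022]
flashing 0.63 [209.7 239.9] [ 0.5812 -0.2956]
flashing_edge_left 0.89 [216.9 254.1] [ 0.6502 -0.2359]
basket 0.72 [428.3 272.7] [0.5656 0.5078]
basket 0.69 [280.2 230.8] [ 0.4716 -0.0489]
hook 0.61 [374.6 266.2] [0.5654 0.3242]
hook_seat 0.6 [381.2 205.7] [0.5125 0.317 ]
hook_seat 0.26 [161.8 226.8] [ 0.8074 -0.3315]
granite 0.72 [362.3 228.1] [0.3573 0.2503]
marble 0.52 [281.5 247.6] [ 0.5525 -0.0197]
knife 0.46 [427.9 273. ] [0.5538 0.5082]
knife 0.36 [280.5 228.2] [ 0.4405 -0.0574]
brush 0.71 [163.6 225.1] [ 0.544  -0.5153]
brush 0.67 [281.1 228.4] [ 0.4411 -0.0547]
cleaner 0.55 [350.5 294.7] [0.7233 0.2657]
wash_bottle 0.74 [200.  265.4] [ 0.7233 -0.2695]
top cam (array([0.2847, 0.0112, 1.3142]), array([ 0.2206, -0.021 , -0.9754]))
board 0.8 [276.2 219.3] [ 0.5527 -0.0022]
slate_edge 0.6 [431.8 211.1] [ 0.5302 -0.4943]
flash
[... 669 characters left out ...]
 [0.7121 0.2698]
cleaner 0.32 [154.7 228.7] [0.5571 0.3862]
wash_bottle 0.73 [200.8 296.6] [0.3312 0.251 ]
wash_bottle 0.69 [353.  168.1] [ 0.7008 -0.2685]
{'time_s': 1.5, 'joint_positions': array([-1.1325,  0.5075, -0.2376,  1.5002,  0.1257,  1.1489, -0.1548]), 'dq': array([ 0.0016,  0.0009,  0.0003,  0.0018,  0.0012,  0.0007, -0.0001]), 'effort': array([  0.0009, -62.0361,  -2.1847, -24.9965,   0.0138,   0.0022,
        -0.    ]), 'tool_pos': array([0.2042, 0.5907, 0.2313]), 'tcp_rot': array([ 0.1657,  0.9862, -0.    , -0.    ]), 'force': array([ 0.1026, -0.0123,  0.306 ]), 'wrist_torque': array([-0.0217,  0.023 ,  0.0146]), 'finger_force': 0.0, 'gripper_width': 0.08587601859886825} 0.0187
```

```bash
python3 - <<'E'
import cv2
a=cv2.imread("pics/top0.png")[150:310,90:470]; cv2.imwrite("pics/t1.png",cv2.resize(a,None,fx=2.1,fy=2.1,interpolation=2)) 
a=cv2.imread("pics/scene0.png")[130:330,140:450]; cv2.imwrite("pics/s1.png",cv2.resize(a,None,fx=2.5,fy=2.5,interpolation=2))
E
```

```text
(no output)
```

View pics/t1.png

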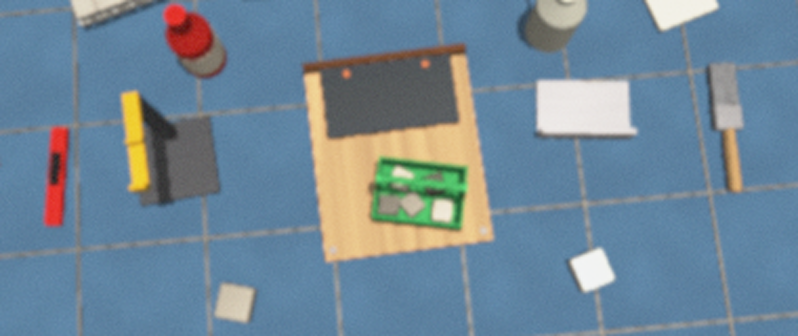

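View pics/s1.png

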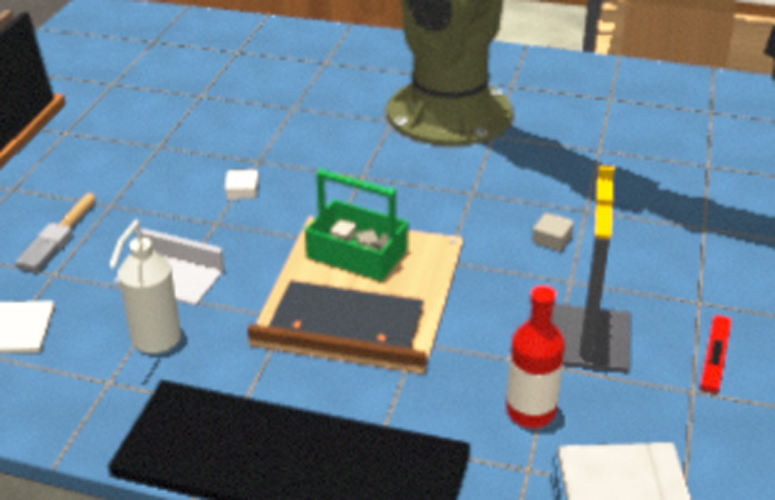

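The pictures show the basket right of centre on the board (top px 287,243), the hook on the left with its tip toward the robot, and the flashing on the right with its upstand near the robot. I'll fit box models to the network masks in both views to get yaw.

```bash
cat > fit.py <<'E'
from h import *
from scipy.optimize import minimize
import itertools
def box(x0,x1,y0,y1,z0,z1): return np.array(list(itertools.product((x0,x1),(y0,y1),(z0,z1))))/1000
M={"flashing":[box(-45,45,-70,70,0,4),box(-45,-37,-70,70,0,40)],
"basket":[box(-45,45,-65,65,0,55),box(-5,5,-65,65,125,135),box(-5,5,-65,-57,55,135),box(-5,5,57,65,55,135)],
"board":[box(-150,150,-125,125,0,12),box(138,150,-125,125,12,32)],
"slate":[box(-54,54,-100,100,0,8)],
"hook":[box(-60,60,-60,60,0,10),box(31,49,-9,9,0,220),box(-75,49,-10,10,214,220),box(-79,-75,-10,10,214,238)]}
S=3
def sil(n,lab,p,z):
    m=np.zeros((420*S,560*S),np.uint8); c,s=np.cos(p[2]),np.sin(p[2])
    for b in M[lab]:
        q=b@np.array([[c,s,0],[-s,c,0],[0,0,1]])+[p[0],p[1],z]
        cv2.fillConvexPoly(m,cv2.convexHull(np.round((proj(n,q)+.5)*S*16).astype(np.int32)),1,shift=4)
    return m
def masks(lab,p0,z,cams=("top","scene")):
    out={}
    for n in cams:
        robot.capture(n)
        u=proj(n,[[p0[0],p0[1],z+.03]])[0]
        for d in robot.regions_of(n,lab):
            e=d["extent"]
            if e[0]-10<u[0]<e[2]+10 and e[1]-10<u[1]<e[3]+10:
                out[n]=np.kron(d["pixels"].astype(np.uint8),np.ones((S,S),np.uint8)); break
    return out
def fit(lab,p0,z,cams=("top","scene")):
    ms=masks(lab,p0,z,cams)
    def cost(p): 
        t=0
        for n,m in ms.items():
            s=sil(n,lab,p,z); t+=1-(s&m).sum()/(s|m).sum()
        return t/len(ms)
    best=None
    for dy in (-.12,0,.12):
        a=np.array(p0,float)+[0,0,dy]
        r=minimize(cost,a,method="Nelder-Mead",options=dict(initial_simplex=[a,a+[.01,0,0],a+[0,.01,0],a+[0,0,.1]],xatol=1e-4,fatol=1e-4))
        if best is None or r.fun<best.fun: best=r
    print(lab,list(ms),np.round(best.x,4),"cost",round(best.fun,3)); return best.x
E
python3 - <<'E'
from fit import *
fit("basket",[.47,-.03,.0],.012)
fit("board",[.55,0,.05],0)
fit("slate",[.62,0,.05],.022)
fit("flashing",[.58,-.286,0],0,)
fit("hook",[.57,.32,0],0)
for l in("basket","flashing","hook"):
  for n in("top","scene"): fit(l,{"basket":[.47,-.03,0],"flashing":[.58,-.286,0],"hook":[.57,.32,0]}[l],.012*(l=="basket"),(n,))
E
```

```text
basket ['top', 'scene'] [ 0.4699 -0.0384 -0.2299] cost 0.079
board ['top', 'scene'] [ 0.5412 -0.0082  0.0349] cost 0.233
slate ['top', 'scene'] [ 0.6248 -0.0061  0.0353] cost 0.106
flashing ['top', 'scene'] [ 0.5819 -0.299  -0.0999] cost 0.238
hook ['top', 'scene'] [0.5583 0.3235 0.088 ] cost 0.186
basket ['top'] [ 0.4691 -0.0338 -0.1908] cost 0.038
basket ['scene'] [ 0.4729 -0.0389 -0.2381] cost 0.068
flashing ['top'] [ 0.5829 -0.2995 -0.1109] cost 0.05
flashing ['scene'] [ 0.5818 -0.3034 -0.2043] cost 0.471
hook ['top'] [0.5593 0.3273 0.0834] cost 0.036
hook ['scene'] [0.5591 0.3214 0.0939] cost 0.174
```

Request:
{"method": "send_rows", "body": {
  "targets": [
    {"travel":[1.3,-2.9,1],"angular":[0,0,-5],"jaw":8.5},
    {"travel":[3.2,-6.5,2],"angular":[0,0,-11],"jaw":8.5},
    {"travel":[5,-10,3],"angular":[0,0,-17],"jaw":8.5},
    {"travel":[6.5,-13.5,4],"angular":[0,0,-23],"jaw":8.5},
    {"travel":[8,-17,5],"angular":[0,0,-29],"jaw":8.5},
    {"travel":[9.5,-20.5,5],"angular":[0,0,-35],"jaw":8.5},
    {"travel":[11,-24,5],"angular":[0,0,-41],"jaw":8.5},
    {"travel":[12.5,-27.5,5],"angular":[0,0,-47],"jaw":8.5},
    {"travel":[14,-31,5],"angular":[0,0,-53],"jaw":8.5},
    {"travel":[15.5,-34.5,5],"angular":[0,0,-59],"jaw":8.5},
    {"travel":[17,-38,5],"angular":[0,0,-65],"jaw":8.5},
    {"travel":[18,-40,5],"angular":[0,0,-70],"jaw":8.5}
  ]
}}

```text
time_s: 4.1
tool_pos: [0.3852, 0.1866, 0.2818]
tcp_rot: [0.705, 0.71, 0.0, 0.001]
force: [-0.4, 0.1, 0.7]
gripper_width: 0.0848
finger_force: 0.0
```

Request:
{"method": "send_rows", "body": {
  "targets": [
    {"travel":[1.8,-3.6,0],"angular":[0,0,-3],"jaw":6},
    {"travel":[3.6,-7.2,0],"angular":[0,0,-6],"jaw":6},
    {"travel":[5.4,-10.8,0],"angular":[0,0,-9],"jaw":6},
    {"travel":[7.2,-14.4,-1],"angular":[0,0,-12],"jaw":6},
    {"travel":[8.6,-17.4,-2],"angular":[0,0,-13],"jaw":6},
    {"travel":[9.2,-18.6,-4],"angular":[0,0,-13],"jaw":6},
    {"travel":[9.2,-18.6,-7],"angular":[0,0,-13],"jaw":6},
    {"travel":[9.2,-18.6,-10],"angular":[0,0,-13],"jaw":6},
    {"travel":[9.2,-18.6,-11],"angular":[0,0,-13],"jaw":6}
  ]
}}

```text
time_s: 4.85
tool_pos: [0.4744, 0.0044, 0.168]
tcp_rot: [0.778, 0.629, -0.002, -0.001]
force: [-0.9, 0.5, 0.6]
gripper_width: 0.0605
finger_force: 0.0
```

```bash
python3 - <<'E'
from h import *
a=save("scene","x.png")[150:270,220:370]; b=save("top","y.png")[180:300,210:360]
cv2.imwrite("pics/c2.png",cv2.resize(np.hstack([a,b])[:,:,::-1],None,fx=2.6,fy=2.6,interpolation=2))
print(robot.get_obs()["tool_pos"])
E
```

```text
[0.47488567 0.00464377 0.1694946 ]
```

View pics/c2.png

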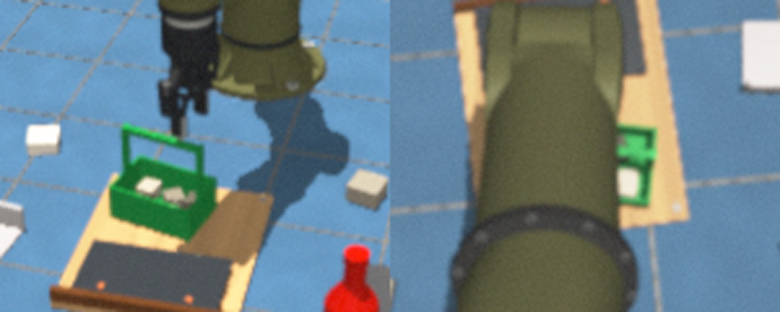

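The fingers straddle the bar on its +y part (scene crop ~180,130). Descending and closing.

Request:
{"method": "send_rows", "body": {
  "targets": [
    {"travel":[0,-0.2,-2],"angular":[0,0,0],"jaw":6},
    {"travel":[0,-0.2,-4],"angular":[0,0,0],"jaw":6},
    {"travel":[0,-0.2,-4.7],"angular":[0,0,0],"jaw":6},
    {"travel":[0,-0.2,-4.7],"angular":[0,0,0],"jaw":6},
    {"travel":[0,-0.2,-4.7],"angular":[0,0,0],"jaw":0.5},
    {"travel":[0,-0.2,-4.7],"angular":[0,0,0],"jaw":0.5},
    {"travel":[0,-0.2,-4.7],"angular":[0,0,0],"jaw":0.5},
    {"travel":[0,-0.2,-4.7],"angular":[0,0,0],"jaw":0.5},
    {"travel":[0,-0.2,-4.7],"angular":[0,0,0],"jaw":0.5},
    {"travel":[0,-0.2,-4.7],"angular":[0,0,0],"jaw":0.5}
  ],
  "squeeze": 60
}}

```text
time_s: 5.78
tool_pos: [0.4772, 0.0028, 0.125]
tcp_rot: [0.777, 0.629, 0.001, 0.001]
force: [1.9, 0.6, 3.8]
gripper_width: 0.0086
finger_force: 59.1
```

Request:
{"method": "send_rows", "body": {
  "targets": [
    {"travel":[0,0,2],"angular":[0,0,0],"jaw":0.5},
    {"travel":[-0.5,0,5],"angular":[0,0,0],"jaw":0.5},
    {"travel":[-2,3,8],"angular":[0,0,1],"jaw":0.5},
    {"travel":[-3.5,6,10],"angular":[0,0,2],"jaw":0.5},
    {"travel":[-5,9.5,12],"angular":[0,0,3],"jaw":0.5},
    {"travel":[-6,13,12.5],"angular":[0,0,5],"jaw":0.5},
    {"travel":[-7,16.5,12.5],"angular":[0,0,7],"jaw":0.5},
    {"travel":[-7.5,20,12.5],"angular":[0,0,9],"jaw":0.5},
    {"travel":[-7.5,23.5,12.5],"angular":[0,0,11],"jaw":0.5},
    {"travel":[-7.5,27,12.5],"angular":[0,0,13],"jaw":0.5},
    {"travel":[-7.5,30.5,12.5],"angular":[0,0,15],"jaw":0.5},
    {"travel":[-7.5,33,12.5],"angular":[0,0,16],"jaw":0.5}
  ]
}}

```text
time_s: 6.78
tool_pos: [0.3998, 0.3359, 0.2488]
tcp_rot: [0.681, 0.732, -0.0, -0.001]
force: [0.5, 0.4, -1.8]
gripper_width: 0.0084
finger_force: 58.8
```

Request:
{"method": "send_rows", "body": {
  "targets": [
    {"travel":[0,1,0],"angular":[0,0,1],"jaw":0.5},
    {"travel":[0,1.5,0],"angular":[0,0,1],"jaw":0.5},
    {"travel":[0,1.5,0],"angular":[0,0,1],"jaw":0.5},
    {"travel":[0,1.5,0],"angular":[0,0,1],"jaw":0.5}
  ]
}}

```text
time_s: 7.12
tool_pos: [0.4013, 0.346, 0.249]
tcp_rot: [0.677, 0.736, -0.001, 0.0]
force: [0.4, -0.6, -1.4]
gripper_width: 0.0086
finger_force: 58.8
```

```bash
python3 - <<'E'
from fit import *
o=robot.get_obs(); print(o["tool_pos"],o["tcp_rot"],o["gripper_width"],o["force"])
z=o["tool_pos"][2]+.0187-.130
fit("basket",[.41,.315,.09],z,("scene",))
fit("basket",[.41,.315,.09],z)
a=save("scene","x.png")[130:290,300:460]; b=save("top","y.png")[160:320,90:250]
cv2.imwrite("pics/c3.png",cv2.resize(np.hstack([a,b])[:,:,::-1],None,fx=2.5,fy=2.5,interpolation=2))
for n in("top","scene"):
    for d in robot.place_of(n,"hook_seat")[:1]: print(d["confidence"],onz(n,d["pixel"],.22))
E
```

```text
[0.40132073 0.34604505 0.24898997] [ 6.76721861e-01  7.36238295e-01 -7.68969569e-04  3.23755289e-04] 0.00862859041294441 [ 0.382153   -0.59102292 -1.43906854]
basket ['scene'] [0.4087 0.3036 0.0753] cost 0.282
basket ['top', 'scene'] [0.4065 0.3047 0.0698] cost 0.175
0.78 [0.51604525 0.31955706 0.22      ]
0.96 [0.49942646 0.31791946 0.22      ]
```

View pics/c3.png

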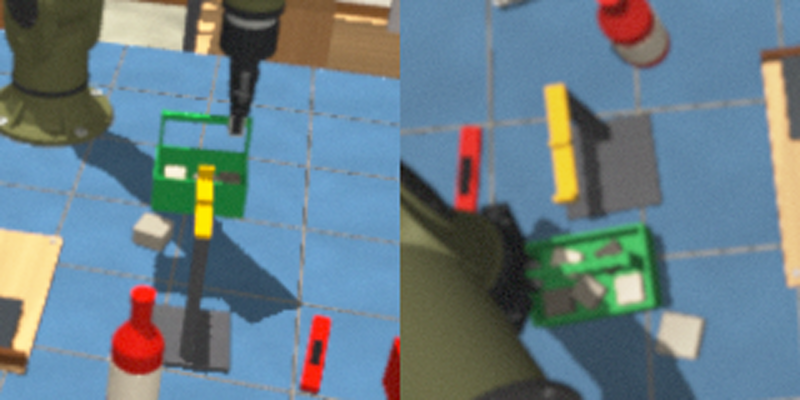

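Basket is held level before the hook tip (scene crop ~205,165), the loop facing the tip. Threading on.

Request:
{"method": "send_rows", "body": {
  "targets": [
    {"travel":[0,0.7,-0.5],"angular":[0,0,0],"jaw":0.5},
    {"travel":[0,1.4,-0.5],"angular":[0,0,0],"jaw":0.5},
    {"travel":[1.5,1.4,-0.5],"angular":[0,0,0],"jaw":0.5},
    {"travel":[3,1.5,-0.5],"angular":[0,0,0],"jaw":0.5},
    {"travel":[4.5,1.5,-0.5],"angular":[0,0,0],"jaw":0.5},
    {"travel":[6,1.5,-0.5],"angular":[0,0,0],"jaw":0.5},
    {"travel":[7.5,1.5,-0.5],"angular":[0,0,0],"jaw":0.5},
    {"travel":[9,1.5,-0.5],"angular":[0,0,0],"jaw":0.5},
    {"travel":[10.2,1.5,-0.5],"angular":[0,0,0],"jaw":0.5},
    {"travel":[11,1.5,-0.5],"angular":[0,0,0],"jaw":0.5},
    {"travel":[11,1.5,-0.5],"angular":[0,0,0],"jaw":0.5}
  ]
}}

```text
time_s: 8.53
tool_pos: [0.5126, 0.3628, 0.2435]
tcp_rot: [0.676, 0.737, -0.0, 0.0]
force: [-0.4, -0.1, -2.2]
gripper_width: 0.0082
finger_force: 58.8
```

Request:
{"method": "send_rows", "body": {
  "targets": [
    {"travel":[0,0,-1],"angular":[0,0,0],"jaw":0.5},
    {"travel":[0,0,-2],"angular":[0,0,0],"jaw":0.5},
    {"travel":[0,0,-3],"angular":[0,0,0],"jaw":0.5},
    {"travel":[0,0,-3.4],"angular":[0,0,0],"jaw":0.5},
    {"travel":[0,0,-3.6],"angular":[0,0,0],"jaw":0.5},
    {"travel":[0,0,-3.6],"angular":[0,0,0],"jaw":0.5}
  ]
}}

```text
time_s: 9.03
tool_pos: [0.5104, 0.3627, 0.2079]
tcp_rot: [0.676, 0.737, -0.001, -0.0]
force: [0.2, 0.9, -2.3]
gripper_width: 0.0086
finger_force: 58.8
```

```bash
python3 - <<'E'
from h import *
a=save("scene","x.png")[130:290,300:460]; b=save("top","y.png")[160:320,90:250]
cv2.imwrite("pics/c4.png",cv2.resize(np.hstack([a,b])[:,:,::-1],None,fx=2.5,fy=2.5,interpolation=2))
E
```

```text
(no output)
```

View pics/c4.png

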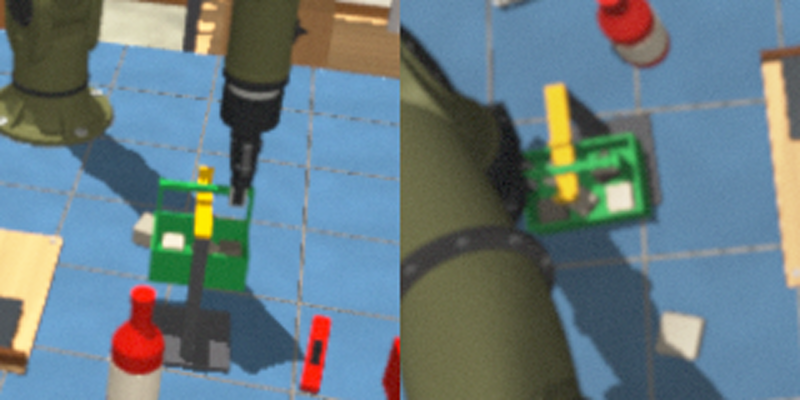

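The bar lies across the strap behind the lip (scene crop 205,185). Lowering the last few millimetres.

Request:
{"method": "send_rows", "body": {
  "targets": [
    {"travel":[0,0,-0.1],"angular":[0,0,0],"jaw":0.5},
    {"travel":[0,0,-0.2],"angular":[0,0,0],"jaw":0.5},
    {"travel":[0,0,-0.3],"angular":[0,0,0],"jaw":0.5},
    {"travel":[0,0,-0.3],"angular":[0,0,0],"jaw":0.5},
    {"travel":[0,0,-0.3],"angular":[0,0,0],"jaw":0.5}
  ]
}}

```text
time_s: 9.55
tool_pos: [0.5118, 0.363, 0.2069]
tcp_rot: [0.676, 0.737, 0.001, 0.0]
force: [-1.3, -0.8, 7.8]
gripper_width: 0.009
finger_force: 60.1
```

Request:
{"method": "send_rows", "body": {
  "targets": [
    {"travel":[0,0,0.15],"angular":[0,0,0],"jaw":0.5},
    {"travel":[0,0,0.15],"angular":[0,0,0],"jaw":0.9},
    {"travel":[0,0,0.15],"angular":[0,0,0],"jaw":1.5},
    {"travel":[0,0,0.15],"angular":[0,0,0],"jaw":2.5},
    {"travel":[0,0,0.15],"angular":[0,0,0],"jaw":3.5},
    {"travel":[0,0,0.15],"angular":[0,0,0],"jaw":4},
    {"travel":[0,0,0.15],"angular":[0,0,0],"jaw":4},
    {"travel":[0,0,1.5],"angular":[0,0,0],"jaw":4},
    {"travel":[0,0,4],"angular":[0,0,0],"jaw":4},
    {"travel":[0,0,8],"angular":[0,0,0],"jaw":4},
    {"travel":[0,0,11],"angular":[0,0,0],"jaw":4}
  ]
}}

```text
time_s: 10.47
tool_pos: [0.5112, 0.3626, 0.3174]
tcp_rot: [0.676, 0.737, 0.0, 0.0]
force: [0.8, 0.5, 0.5]
gripper_width: 0.0401
finger_force: 0.0
```

Request:
{"method": "send_rows", "body": {
  "targets": [
    {"travel":[-1,-2,0],"angular":[0,0,-1],"jaw":4},
    {"travel":[-2,-5,0],"angular":[0,0,-2],"jaw":4},
    {"travel":[-3,-8.8,0],"angular":[0,0,-3],"jaw":4},
    {"travel":[-4,-12.6,0],"angular":[0,0,-4],"jaw":4},
    {"travel":[-5,-16.4,0],"angular":[0,0,-5],"jaw":4},
    {"travel":[-6,-20,0],"angular":[0,0,-6],"jaw":4},
    {"travel":[-6.5,-24,0],"angular":[0,0,-7],"jaw":4},
    {"travel":[-7,-28,0],"angular":[0,0,-8],"jaw":4},
    {"travel":[-7,-31,0],"angular":[0,0,-9],"jaw":4},
    {"travel":[-7,-34,0],"angular":[0,0,-10],"jaw":4},
    {"travel":[-7,-36,0],"angular":[0,0,-11],"jaw":4}
  ]
}}

```text
time_s: 11.38
tool_pos: [0.4407, -0.0006, 0.3157]
tcp_rot: [0.745, 0.667, 0.0, 0.0]
force: [0.6, 0.1, 0.2]
gripper_width: 0.0398
finger_force: 0.0
```

```bash
python3 - <<'E'
from fit import *
print(robot.get_obs()["time_s"])
fit("flashing",[.583,-.2995,-.1],0,("top",))
fit("slate",[.6248,-.006,.035],.022,("scene",))
fit("slate",[.6248,-.006,.035],.022,("top",))
fit("basket",[.515,.32,.09],.095)
for l in("slate_edge","flashing_edge_left","flashing_edge_right"):
  for n in("top","scene"):
    for d in robot.place_of(n,l)[:2]: print(l,n,round(d["confidence"],2),onz(n,d["pixel"],.022 if l[0]=="s" else 0))
import os
a=cv2.imread("pics/x.png"); 
im=save("top","z.png")[140:300,90:450]; cv2.imwrite("pics/t5.png",cv2.resize(im[:,:,::-1],None,fx=2.2,fy=2.2,interpolation=2))
E
```

```text
11.3833
flashing ['top'] [ 0.5818 -0.2986 -0.0937] cost 0.05
slate ['scene'] [ 0.6196 -0.0069  0.0395] cost 0.172Traceback (most recent call last):
  File "<stdin>", line 5, in <module>
  File "fit.py", line 37, in fit
    r=minimize(cost,a,method="Nelder-Mead",options=dict(initial_simplex=[a,a+[.01,0,0],a+[0,.01,0],a+[0,0,.1]],xatol=1e-4,fatol=1e-4))
    res = _minimize_neldermead(fun, x0, args, callback, bounds=bounds,
                               **options)
    fsim[k] = func(sim[k])
              ~~~~^^^^^^^^
    fx = function(np.copy(x), *(wrapper_args + args))
  File "fit.py", line 33, in cost
    return t/len(ms)
           ~^~~~~~~~
ZeroDivisionError: division by zero
```

Request:
{"method": "send_rows", "body": {
  "targets": [
    {"travel":[0,-2,0],"angular":[0,0,0],"jaw":5},
    {"travel":[1,-5,0],"angular":[0,0,0],"jaw":5},
    {"travel":[2,-8.5,0],"angular":[0,0,0],"jaw":5},
    {"travel":[3.5,-12,0],"angular":[0,0,0],"jaw":5},
    {"travel":[5,-15.5,0],"angular":[0,0,0],"jaw":5},
    {"travel":[6.5,-19,-2],"angular":[0,0,0],"jaw":5},
    {"travel":[8,-22.5,-4],"angular":[0,0,0],"jaw":5},
    {"travel":[9.2,-26,-6],"angular":[0,0,1],"jaw":5},
    {"travel":[10,-28.5,-9],"angular":[0,0,1],"jaw":5},
    {"travel":[10,-29.4,-12],"angular":[0,0,1],"jaw":5},
    {"travel":[10,-29.4,-15],"angular":[0,0,1],"jaw":5},
    {"travel":[10,-29.4,-18],"angular":[0,0,1],"jaw":5}
  ]
}}

```text
time_s: 12.68
tool_pos: [0.5417, -0.291, 0.1331]
tcp_rot: [0.738, 0.675, -0.0, -0.0]
force: [0.6, -0.4, -0.6]
gripper_width: 0.0503
finger_force: 0.0
```

```bash
python3 - <<'E'
from fit import *
o=robot.get_obs();print(o["tool_pos"],o["tcp_rot"])
fit("slate",[.6248,-.006,.035],.022,("top",))
fit("slate",[.6248,-.006,.035],.022,("scene",))
fit("board",[.5412,-.008,.035],.0,("top",))
fit("basket",[.515,.32,.09],.095)
for l in("slate_edge","flashing_edge_left","flashing_edge_right"):
  for n in("top","scene"):
    for d in robot.place_of(n,l)[:2]: print(l,n,round(d["confidence"],2),onz(n,d["pixel"],.022 if l[0]=="s" else 0))
im=save("top","z.png")[140:300,90:450];im2=save("scene","z2.png")[130:290,130:490]; cv2.imwrite("pics/t5.png",cv2.resize(np.vstack([im,im2])[:,:,::-1],None,fx=1.8,fy=1.8,interpolation=2))
E
```

```text
[ 0.5416759  -0.29099314  0.13308279] [ 7.37517399e-01  6.75328021e-01 -8.03982200e-05 -3.79885367e-04]
slate ['top'] [ 0.6247 -0.0042  0.0465] cost 0.066Traceback (most recent call last):
  File "<stdin>", line 4, in <module>
  File "fit.py", line 37, in fit
    r=minimize(cost,a,method="Nelder-Mead",options=dict(initial_simplex=[a,a+[.01,0,0],a+[0,.01,0],a+[0,0,.1]],xatol=1e-4,fatol=1e-4))
    res = _minimize_neldermead(fun, x0, args, callback, bounds=bounds,
                               **options)
    fsim[k] = func(sim[k])
              ~~~~^^^^^^^^
    fx = function(np.copy(x), *(wrapper_args + args))
  File "fit.py", line 33, in cost
    return t/len(ms)
           ~^~~~~~~~
ZeroDivisionError: division by zero
```

```bash
sed -i 's/^    def cost(p): /    if not ms: print(lab,"not seen"); return\n    def cost(p):/' fit.py; python3 - <<'E'
from fit import *
fit("slate",[.6248,-.006,.035],.022,("top",))
fit("board",[.5412,-.008,.035],.0,("top",))
fit("basket",[.515,.32,.09],.095)
for l in("slate_edge","flashing_edge_left","flashing_edge_right"):
  for n in("top","scene"):
    for d in robot.place_of(n,l)[:2]: print(l,n,round(d["confidence"],2),onz(n,d["pixel"],.022 if l[0]=="s" else 0))
im=save("top","z.png")[140:300,90:450];im2=save("scene","z2.png")[130:290,130:490]; cv2.imwrite("pics/t5.png",cv2.resize(np.vstack([im,im2])[:,:,::-1],None,fx=1.8,fy=1.8,interpolation=2))
E
```

```text
slate ['top'] [ 0.6251 -0.0043  0.0465] cost 0.032
board ['top'] [ 0.5405 -0.0069  0.0305] cost 0.103
basket ['top', 'scene'] [0.5137 0.3206 0.0802] cost 0.183
slate_edge top 0.8 [ 0.57490419 -0.01067765  0.022     ]
slate_edge scene 0.66 [ 0.58002667 -0.00301077  0.022     ]
flashing_edge_left top 0.95 [ 0.6458216  -0.22938493  0.        ]
flashing_edge_left top 0.57 [ 0.57176118 -0.01644622  0.        ]
flashing_edge_left scene 0.86 [ 0.64098016 -0.24026873  0.        ]
flashing_edge_right top 0.47 [ 0.58146087 -0.2940632   0.        ]
flashing_edge_right top 0.43 [ 0.55277241 -0.01183009  0.        ]
flashing_edge_right scene 0.63 [0.5672102  0.33981576 0.        ]
```

View pics/t5.png

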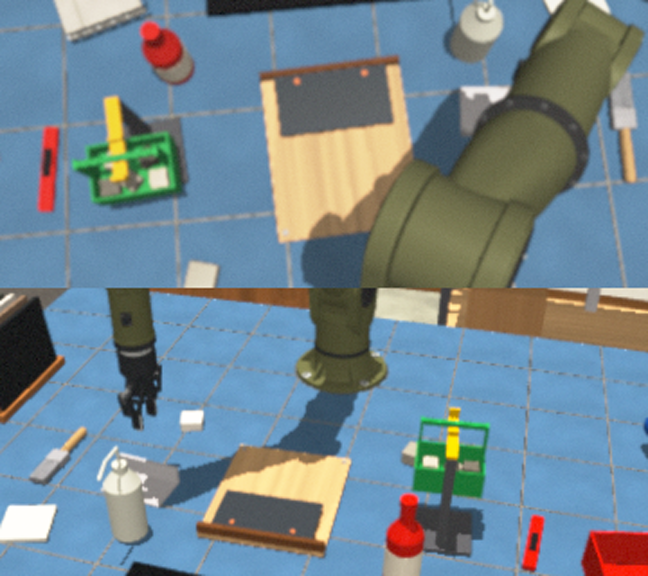

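The basket hangs on the hook (scene ~453,450), the board is clear, and the gripper is above the flashing's upstand. Down and grip.

Request:
{"method": "send_rows", "body": {
  "targets": [
    {"travel":[0,-0.2,-3],"angular":[0,0,0],"jaw":5},
    {"travel":[0,-0.3,-6],"angular":[0,0,0],"jaw":5},
    {"travel":[0,-0.3,-9],"angular":[0,0,0],"jaw":5},
    {"travel":[0,-0.3,-11],"angular":[0,0,0],"jaw":5},
    {"travel":[0,-0.3,-12],"angular":[0,0,0],"jaw":5},
    {"travel":[0,-0.3,-12],"angular":[0,0,0],"jaw":5},
    {"travel":[0,-0.3,-12],"angular":[0,0,0],"jaw":5},
    {"travel":[0,-0.3,-12],"angular":[0,0,0],"jaw":5}
  ],
  "squeeze": 80
}}

```text
time_s: 14.35
tool_pos: [0.542, -0.295, 0.0167]
tcp_rot: [0.738, 0.675, 0.0, 0.001]
force: [0.5, 0.5, 0.3]
gripper_width: 0.0503
finger_force: 0.0
```

Request:
{"method": "send_rows", "body": {
  "targets": [
    {"travel":[0,0,-0.4],"angular":[0,0,0],"jaw":5},
    {"travel":[0,0,-0.4],"angular":[0,0,0],"jaw":3},
    {"travel":[0,0,-0.4],"angular":[0,0,0],"jaw":0.3},
    {"travel":[0,0,-0.4],"angular":[0,0,0],"jaw":0.3},
    {"travel":[0,0,-0.4],"angular":[0,0,0],"jaw":0.3},
    {"travel":[0,0,-0.4],"angular":[0,0,0],"jaw":0.3},
    {"travel":[0,0,-0.4],"angular":[0,0,0],"jaw":0.3},
    {"travel":[0,0,-0.4],"angular":[0,0,0],"jaw":0.3}
  ]
}}

```text
time_s: 15.02
tool_pos: [0.5416, -0.2945, 0.012]
tcp_rot: [0.738, 0.675, 0.0, 0.0]
force: [0.2, 0.6, 5.9]
gripper_width: 0.0068
finger_force: 79.1
```

Request:
{"method": "send_rows", "body": {
  "targets": [
    {"travel":[0,0,2],"angular":[0,0,0],"jaw":0.3},
    {"travel":[0,0,5],"angular":[0,0,0],"jaw":0.3},
    {"travel":[-1,2,7],"angular":[0,0,0],"jaw":0.3},
    {"travel":[-3,5,7],"angular":[0,0,1],"jaw":0.3},
    {"travel":[-5,8,7],"angular":[0,0,2],"jaw":0.3},
    {"travel":[-7,11,7],"angular":[0,0,3],"jaw":0.3},
    {"travel":[-8.5,14.5,7],"angular":[0,0,4],"jaw":0.3},
    {"travel":[-9.7,18,7],"angular":[0,0,5],"jaw":0.3},
    {"travel":[-9.7,21.5,7],"angular":[0,0,6],"jaw":0.3},
    {"travel":[-9.7,25,7],"angular":[0,0,7],"jaw":0.3},
    {"travel":[-9.7,27.5,7],"angular":[0,0,7.4],"jaw":0.3},
    {"travel":[-9.7,28.3,7],"angular":[0,0,7.4],"jaw":0.3}
  ]
}}

```text
time_s: 16.02
tool_pos: [0.4434, -0.0067, 0.0809]
tcp_rot: [0.69, 0.723, 0.0, -0.001]
force: [-0.2, -0.1, -2.8]
gripper_width: 0.0069
finger_force: 78.5
```

Request:
{"method": "send_rows", "body": {
  "targets": [
    {"travel":[0,0,-2],"angular":[0,0,0],"jaw":0.3},
    {"travel":[0,0,-4],"angular":[0,0,0],"jaw":0.3},
    {"travel":[0,0,-4.5],"angular":[0,0,0],"jaw":0.3},
    {"travel":[0,0,-4.5],"angular":[0,0,0],"jaw":0.3},
    {"travel":[0,0,-4.5],"angular":[0,0,0],"jaw":0.3}
  ]
}}

```text
time_s: 16.43
tool_pos: [0.444, -0.0119, 0.0364]
tcp_rot: [0.693, 0.721, -0.0, -0.0]
force: [0.3, -0.5, -2.5]
gripper_width: 0.0067
finger_force: 78.5
```

```bash
python3 - <<'E'
from fit import *
o=robot.get_obs();print(o["time_s"],o["tool_pos"],o["tcp_rot"],o["force"],o["wrist_torque"])
z=o["tool_pos"][2]-.012; p=[.486,-.01,.04]
fit("slate",[.6248,-.006,.035],.022,("top",))
fit("slate",[.6248,-.006,.035],.022,("scene",))
fit("flashing",p,z,("scene",))
for l,zz in(("slate_edge",.022),("flashing_edge_left",z),("flashing_edge_right",z)):
  for n in("top","scene"):
    for d in robot.place_of(n,l)[:2]: print(l,n,round(d["confidence"],2),onz(n,d["pixel"],zz))
im=save("top","z.png")[150:280,200:380];im2=save("scene","z2.png")[180:310,200:380]; cv2.imwrite("pics/t6.png",cv2.resize(np.hstack([im,im2])[:,:,::-1],None,fx=2.2,fy=2.2,interpolation=2))
E
```

```text
16.4333 [ 0.44396942 -0.01193811  0.03638068] [ 6.93016239e-01  7.20921781e-01 -4.37968751e-04 -2.94843123e-04] [ 0.31356424 -0.50531535 -2.5045845 ] [-0.02008876  0.04970298 -0.04353413]
slate ['top'] [ 0.6247 -0.0036  0.0391] cost 0.056
slate ['scene'] [ 0.6211 -0.0088  0.0401] cost 0.11
flashing ['scene'] [ 0.4857 -0.0123  0.0358] cost 0.097
slate_edge top 0.66 [ 0.56435682 -0.00529638  0.022     ]
slate_edge top 0.35 [0.52809729 0.3453643  0.022     ]
slate_edge scene 0.75 [ 0.58368453 -0.00155301  0.022     ]
flashing_edge_left scene 0.72 [0.54700557 0.05858379 0.02438068]
flashing_edge_left scene 0.45 [0.73895398 0.26456874 0.02438068]
flashing_edge_right scene 0.85 [ 0.54385966 -0.07379316  0.02438068]
```

View pics/t6.png

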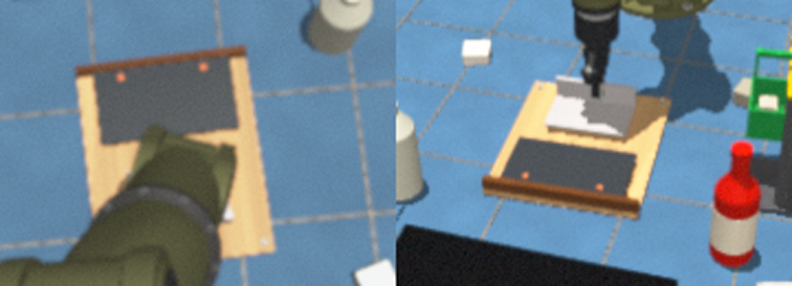

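Strip is held level in front of the slate, parallel to it (scene crop 590,115 vs. slate edge 575,145). Lowering toward the board to find contact.

Request:
{"method": "send_rows", "body": {
  "targets": [
    {"travel":[0,0,-0.5],"angular":[0,0,0],"jaw":0.3},
    {"travel":[0,0,-0.9],"angular":[0,0,0],"jaw":0.3},
    {"travel":[0,0,-1.1],"angular":[0,0,0],"jaw":0.3},
    {"travel":[0,0,-1.2],"angular":[0,0,0],"jaw":0.3},
    {"travel":[0,0,-1.2],"angular":[0,0,0],"jaw":0.3},
    {"travel":[0,0,-1.2],"angular":[0,0,0],"jaw":0.3}
  ]
}}

```text
time_s: 17.63
tool_pos: [0.4441, -0.0114, 0.0241]
tcp_rot: [0.693, 0.721, -0.0, -0.0]
force: [0.6, -0.2, -2.1]
gripper_width: 0.0066
finger_force: 78.5
```

Request:
{"method": "send_rows", "body": {
  "targets": [
    {"travel":[0,0,-0.1],"angular":[0,0,0],"jaw":0.3},
    {"travel":[0,0,-0.2],"angular":[0,0,0],"jaw":0.3},
    {"travel":[0,0,-0.2],"angular":[0,0,0],"jaw":0.3},
    {"travel":[0,0,-0.2],"angular":[0,0,0],"jaw":0.3}
  ]
}}

```text
time_s: 17.97
tool_pos: [0.4443, -0.0113, 0.0238]
tcp_rot: [0.693, 0.721, 0.001, 0.0]
force: [-5.7, 0.5, 26.5]
gripper_width: 0.0066
finger_force: 83.0
```

Request:
{"method": "send_rows", "body": {
  "targets": [
    {"travel":[0,0,0.2],"angular":[0,0,0],"jaw":0.3},
    {"travel":[0,0,0.4],"angular":[0,0,0],"jaw":0.3},
    {"travel":[0,0,0.4],"angular":[0,0,0],"jaw":0.3},
    {"travel":[1,0,0.4],"angular":[0,0,0],"jaw":0.3},
    {"travel":[2,0.1,0.4],"angular":[0,0,0],"jaw":0.3},
    {"travel":[3,0.1,0.4],"angular":[0,0,0],"jaw":0.3},
    {"travel":[3.5,0.1,0.4],"angular":[0,0,0],"jaw":0.3},
    {"travel":[4,0.2,0.4],"angular":[0,0,0],"jaw":0.3},
    {"travel":[4.5,0.2,0.4],"angular":[0,0,0],"jaw":0.3},
    {"travel":[4.5,0.2,0.4],"angular":[0,0,0],"jaw":0.3}
  ]
}}

```text
time_s: 18.8
tool_pos: [0.49, -0.0092, 0.0261]
tcp_rot: [0.692, 0.721, 0.0, 0.0]
force: [0.7, 0.4, -2.2]
gripper_width: 0.0069
finger_force: 78.4
```

```bash
python3 - <<'E'
from fit import *
fit("slate",[.6248,-.006,.035],.022,("scene",))
fit("slate",[.6248,-.006,.035],.022,("top",))
im=save("scene","z2.png")[195:265,240:330]; cv2.imwrite("pics/t7.png",cv2.resize(im[:,:,::-1],None,fx=8,fy=8,interpolation=2))
E
```

```text
slate ['scene'] [ 0.6164 -0.0091  0.0411] cost 0.167
slate ['top'] [ 0.6259 -0.003   0.041 ] cost 0.398
```

View pics/t7.png

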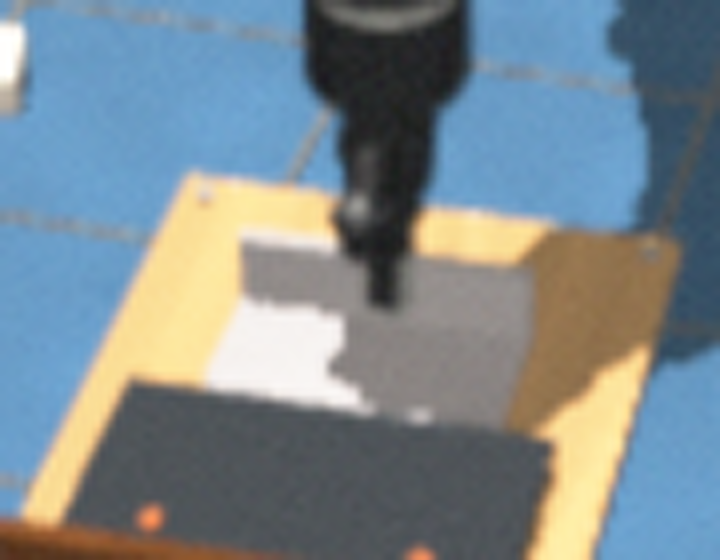

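The leading edge has entered under the slate (crop ~360,405) with no contact force. Sliding on, then pressing.

Request:
{"method": "send_rows", "body": {
  "targets": [
    {"travel":[0.5,0,0],"angular":[0,0,0],"jaw":0.3},
    {"travel":[1,0,0],"angular":[0,0,0],"jaw":0.3},
    {"travel":[1.5,0.1,0],"angular":[0,0,0],"jaw":0.3},
    {"travel":[2,0.1,0],"angular":[0,0,0],"jaw":0.3},
    {"travel":[2.3,0.1,0],"angular":[0,0,0],"jaw":0.3},
    {"travel":[2.3,0.1,0],"angular":[0,0,0],"jaw":0.3},
    {"travel":[2.3,0.1,0],"angular":[0,0,0],"jaw":0.3}
  ]
}}

```text
time_s: 19.63
tool_pos: [0.5122, -0.0083, 0.0262]
tcp_rot: [0.693, 0.721, -0.0, -0.0]
force: [-0.4, 0.2, -2.6]
gripper_width: 0.0068
finger_force: 78.4
```

```bash
python3 - <<'E'
from fit import *
o=robot.get_obs(); print(o["tool_pos"],o["force"])
# visible leg in scene: compare pixel of slate front top edge on the strip's centre lines vs strip upstand
im=save("scene","z3.png")
r=[d for d in robot.regions_of("scene","slate")][0]["pixels"]; f=robot.regions_of("scene","flashing")[0]["pixels"]
# slate upper (front) boundary per column -> top front edge z=.030
P=np.array([onz("scene",(c,np.where(r[:,c])[0].min()-.5),.030) for c in range(258,306,2)])
k=np.polyfit(P[:,1],P[:,0],1); print("slate edge x=%.4f at y=-.007, yaw %.3f, sd %.4f"%(np.polyval(k,-.007),-np.arctan(k[0]),np.std(P[:,0]-np.polyval(k,P[:,1]))))
Q=[]
for c in range(268,308,2):
    i=np.where(f[:,c])[0]
    if len(i): Q.append(onz("scene",(c,i.min()-.5),.052))
Q=np.array(Q); 
k=np.polyfit(Q[:,1],Q[:,0],1); print("upstand top back edge x",np.round(np.polyval(k,-.007),4),-np.arctan(k[0]),np.std(Q[:,0]-np.polyval(k,Q[:,1])))
E
```

```text
[ 0.51223658 -0.00831268  0.02615813] [-0.41103508  0.18591355 -2.57630271]Traceback (most recent call last):
  File "<stdin>", line 5, in <module>
IndexError: list index out of range
```

```bash
python3 - <<'E'
from fit import *
im=robot.capture("scene").astype(int)
P=[]
for c in range(262,306,2):
    col=im[215:275,c].max(1); # boundary going up from slate interior
    v0=int(round(proj("scene",[[.60,0,.030]])[0,1]))-215
    b=col[v0-2:v0+3].mean(); v=v0
    while v>0 and col[v]<b+25: v-=1
    fr=(b+25-col[v+1])/max(col[v]-col[v+1],1)
    P.append(onz("scene",(c,215+v+1-fr),.030))
P=np.array(P); k=np.polyfit(P[:,1],P[:,0],1); g=abs(P[:,0]-np.polyval(k,P[:,1]))<.004; k=np.polyfit(P[g,1],P[g,0],1)
print(b,"slate edge x %.4f at y=-.007 yaw %.3f sd %.4f n %d"%(np.polyval(k,-.007),-np.arctan(k[0]),np.std(P[g,0]-np.polyval(k,P[g,1])),g.sum()))
a=im.astype(np.uint8)[:,:,::-1].copy(); a=cv2.resize(a[190:270,235:335],None,fx=8,fy=8,interpolation=2)
def line(p,q,col):
    u=((proj("scene",[p,q])-[235,190]+.5)*8).astype(int); cv2.line(a,tuple(map(int,u[0])),tuple(map(int,u[1])),col,1)
c,s=np.cos(.04),np.sin(.04); tcp=np.array([.5122,-.0083])
W=lambda x,y,z:[tcp[0]+(.041+x)*c-y*s,tcp[1]+(.041+x)*s+y*c,z]
for x,z in((-.045,.054),(-.037,.054),(-.037,.018)): line(W(x,-.07,z),W(x,.07,z),(0,0,255))
line(W(-.037,.07,.018),W(.045,.07,.018),(0,0,255));line(W(-.037,-.07,.018),W(.045,-.07,.018),(0,0,255))
for x,cc in((.569,(0,255,255)),): line([x-.1*-s,-.007-.1,.030],[x-.1*s,-.007+.1,.030],cc)
cv2.imwrite("pics/t8.png",a[:600])
E
```

```text
92.0 slate edge x 0.5757 at y=-.007 yaw 0.098 sd 0.0021 n 22
```

View pics/t8.png

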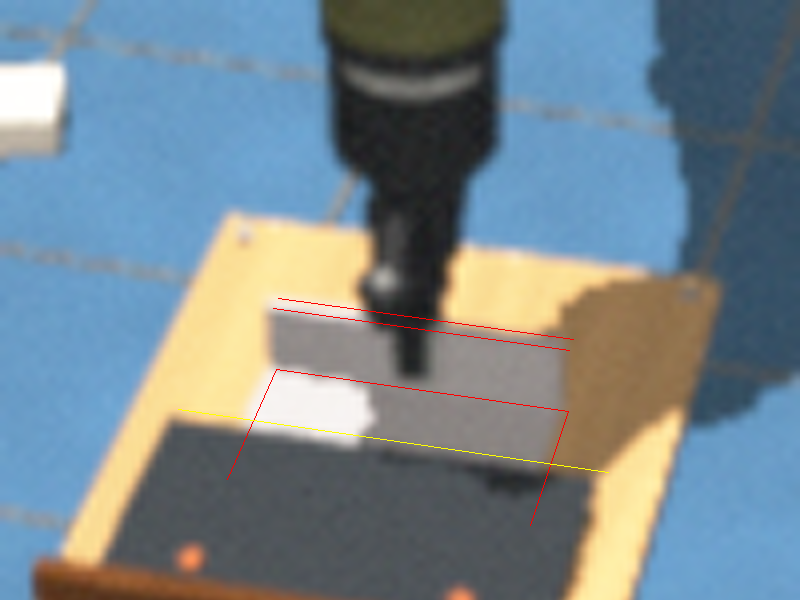

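The overlay shows the slate edge a few mm farther than the assumed line (yellow); I estimate about 26 mm inserted. Advancing 3.5 mm, then lowering.

Request:
{"method": "send_rows", "body": {
  "targets": [
    {"travel":[0.2,0,0],"angular":[0,0,0],"jaw":0.3},
    {"travel":[0.35,0,0],"angular":[0,0,0.2],"jaw":0.3},
    {"travel":[0.35,0,0],"angular":[0,0,0.2],"jaw":0.3},
    {"travel":[0.35,0,-0.1],"angular":[0,0,0.2],"jaw":0.3},
    {"travel":[0.35,0,-0.2],"angular":[0,0,0.2],"jaw":0.3},
    {"travel":[0.35,0,-0.25],"angular":[0,0,0.2],"jaw":0.3},
    {"travel":[0.35,0,-0.25],"angular":[0,0,0.2],"jaw":0.3},
    {"travel":[0.35,0,-0.25],"angular":[0,0,0.2],"jaw":0.3},
    {"travel":[0.35,0,-0.25],"angular":[0,0,0.2],"jaw":0.3}
  ]
}}

```text
time_s: 20.53
tool_pos: [0.5156, -0.0083, 0.0239]
tcp_rot: [0.691, 0.723, 0.0, -0.0]
force: [-1.2, -0.1, 2.5]
gripper_width: 0.0066
finger_force: 79.0
```

Request:
{"method": "send_rows", "body": {
  "targets": [
    {"travel":[0,0,-0.02],"angular":[0,0,0],"jaw":0.3},
    {"travel":[0,0,-0.04],"angular":[0,0,0],"jaw":0.3},
    {"travel":[0,0,-0.04],"angular":[0,0,0],"jaw":0.3},
    {"travel":[0,0,-0.04],"angular":[0,0,0],"jaw":0.3},
    {"travel":[0,0,-0.04],"angular":[0,0,0],"jaw":0.3}
  ]
}}

```text
time_s: 20.95
tool_pos: [0.5157, -0.0083, 0.0239]
tcp_rot: [0.691, 0.723, 0.0, -0.0]
force: [-3.1, -0.1, 8.6]
gripper_width: 0.0074
finger_force: 80.2
```

```bash
python3 - <<'E'
from fit import *
o=robot.get_obs(); print(o["tool_pos"],o["tcp_rot"],o["force"],o["wrist_torque"])
for _ in range(4): robot.capture("top"); print(robot.get_obs()["force"])
im=robot.capture("scene"); 
a=cv2.resize(im[205:265,250:320,::-1],None,fx=10,fy=10,interpolation=2); cv2.imwrite("pics/t9.png",a)
E
```

```text
[ 0.51565313 -0.00829191  0.02392291] [ 6.91334657e-01  7.22534672e-01  1.98155919e-04 -1.07892501e-05] [-3.08829457 -0.05041587  8.60909451] [0.06772858 0.62029337 0.00716982]
[-1.63916702 -0.46115625  8.27838958]
[-2.93973516  0.86227563  7.84452972]
[-3.31722958  0.16811311  8.4754951 ]
[-2.5101529   0.10876553  8.86433386]
```

View pics/t9.png

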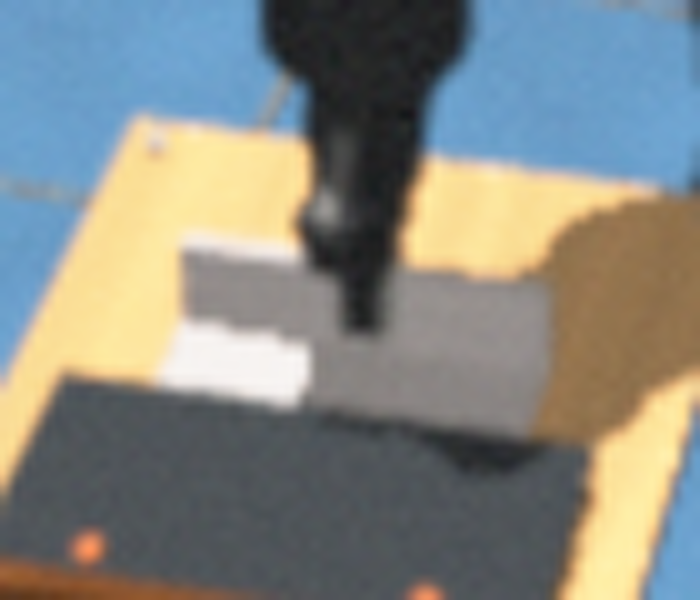

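The strip sits under the slate, roughly parallel to its edge with about 53 mm exposed (crop rows ~320–390), so about 29 mm is inserted. The slate lies flat, and the press reads about 8.5 N plus the strip's weight, roughly 10 N. Handing in.

```bash
python3 -c "
from rig import robot
print(robot.job_done())"
```

```text
the job is handed in; nothing more can be done
None
```

The job is handed in, not yet judged: the basket hangs on the hook and is released. By my camera estimate the strip is about 29 mm under the slate, with no sign of the slate lifting, and it is still held pressed down at about 10 N.

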